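# Centre-punch a pivoting bar in the welding-shop jig

### The job

Swing the flat steel bar round its pin until it lies fully against the stop block, then take the automatic centre punch (the longer, ribbed-grip tool) from the rack and punch both chalked rings on the bar, first the ring nearer the pin and then the outer one: point inside the ring, punch upright, pressed straight down until its spring trips with a snap and it bottoms. Do not trip the punch anywhere else. Hang the punch back upright in the rack's empty hole with its collar resting on the plate, leaving the bar against the stop and the plain drift, the welding magnet and the steel offcut where they lie.

Things in the scene. Friction and masses are not known exactly. Their poses are not given: they have to be found in the camera images.
- fixture: Fixed jig: bright steel plate 270 x 230 mm, 8 mm thick, on the table. Origin on the table under the pivot pin; x axis along the bar when it is against the stop, y axis to the side the bar starts from, z up. The plate spans -55 to 215 mm in x and -65 to 165 mm in y. The dark stop block (50 x 22 mm, top 35 mm above the table) is centred at x 115, y -31.5 mm.
- pin (a point): Centre of the fixed pivot pin at the height of the bar's top face, 24 mm above the table. The pin's dark head, 26 mm across, rises 11 mm above that face. Axes as the jig's.
- bar (a joint): Angle of the bar about the vertical pin, rad: 0 = fully against the stop block, growing anticlockwise seen from above; starts at 0.5 to 0.9. Bar: 200 x 40 x 15 mm dark steel, 20 mm behind the pin and 180 mm ahead, underside 9 mm and top 24 mm above the table. Friction (0.2 N m, 1.3 N near the end) keeps it where left. Push its tall long edge sideways near the free end.
- bar_end (a point): Middle of the end edge of the bar's free end, on the top face, 180 mm from the pin axis; moves with the bar. x axis along the bar away from the pin, z up.
- mark_near (a point): Centre of the chalked ring (18 mm across, with a cross through it) nearer the pin, on the bar's top face, 70 mm from the pin axis on the bar's centre line. Moves with the bar.
- mark_far (a point): Centre of the outer chalked ring (18 mm across, same look), 130 mm from the pin axis on the bar's centre line, on the top face. Moves with the bar.
- punch: Automatic centre punch, bright steel, round, upright, 133 mm long, 0.2 kg. Origin: its point when relaxed (bottom end); z axis towards the cap. Point 0 to 22 mm, nose 24 mm across up to 60 mm, collar 48 mm across at 60 to 68 mm, dark-ringed grip 26 mm across at 68 to 133 mm, rounded cap. It starts hanging by its collar in either of the rack's two holes.
- punch_grip (a point): On the punch's axis, 92 mm above its origin: the middle of the place to grip (26 mm across, 24 mm above the collar's top).
- punch_point (a point): The very point of the punch; it slides up into the nose as the punch is pressed. When relaxed it coincides with the punch's origin.
- punch_tip (a joint): How far the point has been pressed into the nose, m: 0 relaxed to 0.012 bottomed. Resistance rises from 5.5 N to about 16 N at 0.009, then the spring trips: it snaps in by itself and the force drops to about 6 N at 0.012, where it stops solidly. It returns to 0 by itself when lifted. It counts as tripped beyond 0.011.
- rack: Fixed tool rack, 200 x 80 mm, open on both long sides, with a bright top plate 8 mm thick whose top is 75 mm above the table. Origin on the table under its centre; x axis along its length, through both holes.
- hole0 (a point): Centre of the rack hole at -55 mm along the rack's x axis, at the plate's top face. Hole 34 mm across; the punch's 24 mm nose hangs through it and the collar rests on the plate, so the hanging punch's origin is 60 mm below this point.
- hole1 (a point): Centre of the other rack hole, at +55 mm, same size and height.
- drift: Plain drift, dark steel, hanging in the rack's other hole: 102 mm long, 0.3 kg, the same 48 mm collar, but only a short top 34 mm above it with a 32 mm head. Origin at its lower end, z up. To be left alone.
- magnet: Red square welding magnet, 50 x 50 x 24 mm, lying on the jig plate beside the pin, clear of the bar. Origin under its centre. To be left alone.
- offcut: Steel offcut 80 x 30 x 20 mm lying on the table between jig and rack. Origin under its centre. To be left alone.
There are look-alikes about, which are no part of the job. What is shaped like the punch but purple, turquoise or yellow is not meant.

How it is judged:
On the way, in this order (a step that is already met when the one before it is completed fails the run):
1. the bar has been swung fully against the stop, before the punch is used (value of joint bar below 0.04 rad and velocity of joint bar between -0.05 and 0.05 rad/s), for 0.2 s.
2. the punch, upright, has been tripped with its point inside the ring nearer the pin, the bar at the stop (value of joint punch_tip above 0.011 m and distance between punch_point and mark_near below 0.009 m and angle between punch's own z axis and vertical below 0.14 rad and value of joint bar below 0.04 rad), for 0.1 s.
3. the punch, upright, has been tripped with its point inside the outer ring, the bar at the stop (value of joint punch_tip above 0.011 m and distance between punch_point and mark_far below 0.009 m and angle between punch's own z axis and vertical below 0.14 rad and value of joint bar below 0.04 rad), for 0.1 s.
At the end, for the whole second after the job is handed in: The bar is against the stop (within 0.04 rad); the punch hangs at rest, upright (within 0.1 rad), in a rack hole (axis within 12 mm of the hole's centre) with its collar on the plate (within 4 mm of height), its spring relaxed (point pressed in by less than 3 mm) (value of joint bar below 0.04 rad and (horizontal distance between punch and hole0 below 0.012 m or horizontal distance between punch and hole1 below 0.012 m) and z of punch in the frame of rack between 0.011 and 0.019 m and angle between punch's own z axis and vertical below 0.1 rad and value of joint punch_tip below 0.003 m and linear speed of punch below 0.02 m/s); the robot touches nothing.
It fails at once if the punch is tripped anywhere but in one of the two rings (point more than 11 mm from both centres) (value of joint punch_tip above 0.011 m and distance between punch_point and mark_near above 0.011 m and distance between punch_point and mark_far above 0.011 m).
It fails at once if the drift, magnet or offcut is moved by more than 25 mm (distance of any of drift, magnet, offcut from where it was at the start of the episode above 0.025 m).
It also fails if it takes over 72 s, if anything falls off the work surface, if the arm or the gripper's body presses on something with over 40 N, if the wrist force passes 120 N, or if a joint passes its speed limit or range.

### The arm

A 6-joint arm with a two-finger parallel gripper is mounted at the origin on the work surface. World frame = base frame: x ahead of the robot, y to its left, z up, the work surface at z = 0. Lengths are in m, angles in rad, forces in N, time in s.
With the tool pointing down it reaches from about 0.3 to 0.875 m from the base axis. Payload 6.4 kg.
Tool frame: the origin (TCP) lies at the centre of the arm's flange, where the gripper is bolted on; the fingertips stand 173 mm ahead of it and the grasp point (between the pads) lies 155 mm ahead of it; z points along the fingers, y is the line along which they close (so a half turn about z gives the same grasp; the last joint's range is limited). The gripper opens to 85 mm and grips with 20 to 120 N. Pads are 22 mm wide; open, the fingers measure 114 mm over their backs; the gripper's body (76 mm by 85 mm) begins 54 mm behind the grasp point. The pads swing forward as they close: fully open they stand 13 mm farther back than shut.
Start: joints at [-1.329, 0.181, 1.607, -0, 1.354, -0.206], TCP at [0.249, -0.518, 0.405] pointing down, gripper open.
Joint ranges: [-2.99, 2.99], [-0.89, 2.07], [0.3, 2.58], [-1.14, 4.28], [0, 2.63], [-3.12, 3.12]. Speed limits (rad/s): [2.57, 2.57, 3.01, 3.14, 3.14, 3.14].

### API

Orientations are given as a unit quaternion [w, x, y, z].
In Python, from bench import get_obs, camera, get_calibration, hand_in gives the robot as it stands. The module is installed in compiled form; this text tells all that it offers.
- The arm moves only by the tool drive_tool, never from a script. Its argument "increments" is a list of rows, each a list of 2 entries, a list of its own where there are three numbers: the shift along the tool's x, y, z normalised to -1 to 1, where 1 is 250 mm, then the turn about the tool's z normalised to -1 to 1, where 1 is 90 degrees. A call has exactly 8 rows; each row is the pose to reach, as a shift and turn from the pose commanded when the call began, along the tool's axes at that moment; what a row does not reach only later rows make up. A row lasts 1/8 s, in which the tool goes at most 62.5 mm and 10.7 degrees, less where a joint would pass 70% of its speed; a pose out of reach is approached as far as the arm can. A call with a number of a shift or a turn outside -1 to 1 is refused whole. A call with a gripper value outside its range is refused whole. "claw" is the closure, from 0 (fully open) to 1 (shut), set as the call begins (left out, the last holds). The fingers move at their own pace and stop on an object; the grip force is fixed at half the most. Time passes only in rows, so rows that repeat a pose let the fingers close, or fill a call up. It gives the time, the measured TCP pose, the force and the opening at its end, in the units of the state.
- get_obs(): the state, without advancing time (a new reading comes with each control period).
- camera(name): name is "side" or "top" or "wrist"; returns the picture (400x640x3 uint8, blue, green, red); there is no depth.
- get_calibration(name): a dict with "K" (3x3 intrinsics, pixels), "k1" (the pictures are not rectified: a ray, as slopes to the right and down, at radius r is drawn at 1 + k1 r^2 times it, then the intrinsics apply), "origin" and "orientation" of the camera in the world. Camera axes: x right, y down, z forward; pixel columns grow to the right and rows downward; lengths in m; the calibration is good to about 2 mm. A picture is of the moment at which its call begins: read the wrist's pose just before it. get_calibration takes no time and is no camera call; for the wrist camera it gives the pose at the moment of the call.
- hand_in(): hands the job in, once; it reports no verdict.
The state is a dict: "time_s": time; "q": joint angles; "dq": joint speeds; "joint_efforts": joint torques, N m; "eef_pos": TCP position; "eef_rot": TCP orientation; "wrist_force": force on the tool from outside, world axes, zero at the start; "torque": the same for the moment, N m; "opening": opening from 0.0 (shut) to 1.0 (fully open).
Only numpy, scipy, OpenCV 4.12 (cv2) and the standard library are available. Lean on these libraries where they do the work, as an engineer would, in place of code of your own. Each camera call takes 0.05 s, during which the arm holds its last target. There are 200 camera calls.

## Working session

There is one attempt and no reset: what is moved stays moved. The work goes in short steps, Python scripts to look and compute and a tool call to move; the robot and the scene stay as the last step left them, time stands still between calls to the robot, and variables do not carry over. Pictures are saved under pics/ and viewed, on a budget of 10 in all, crops included, one or two more only if the job needs it, and the job is handed in when it is done.

Besides the shell and the picture viewer there is one more tool, called after ">>>" in YAML: its name, and indented under it one key for each argument. drive_tool: Moves the arm, as the interface text tells. Its arguments: {"type":"object","properties":{"increments":{"type":"array","items":{"type":"array"}},"claw":{"type":"number"}},"required":["increments"]}

```bash
mkdir -p pics
cat > h.py <<'E'
import numpy as np, cv2
from bench import *
from scipy.spatial.transform import Rotation as R
def rot(q): return R.from_quat([q[1],q[2],q[3],q[0]]).as_matrix()
def ray(c,uv):
    K=np.array(c["K"]);p=np.array([(uv[0]-K[0,2])/K[0,0],(uv[1]-K[1,2])/K[1,1]])
    s=p.copy()
    for _ in range(30): s=p/(1+c["k1"]*(s@s))
    d=rot(c["orientation"])@np.array([s[0],s[1],1]); return np.array(c["origin"]),d
def onz(c,uv,z):
    o,d=ray(c,uv); return o+d*(z-o[2])/d[2]
def proj(c,P):
    K=np.array(c["K"]);x=rot(c["orientation"]).T@(np.array(P)-np.array(c["origin"]));s=x[:2]/x[2];s=s*(1+c["k1"]*(s@s))
    return K[:2,:2]@s+K[:2,2]
def two(c1,u1,c2,u2):
    o1,d1=ray(c1,u1);o2,d2=ray(c2,u2)
    t=np.linalg.lstsq(np.c_[d1,-d2],o2-o1,rcond=None)[0];a=o1+d1*t[0];b=o2+d2*t[1]
    return (a+b)/2,np.linalg.norm(a-b)
def toolshift(target):
    "world target TCP -> normalised tool shift"
    o=get_obs(); return rot(o["eef_rot"]).T@(np.array(target)-o["eef_pos"])/0.25
E
python3 - <<'E'
from h import *
o=get_obs();print(o["time_s"],o["eef_pos"],o["eef_rot"],o["opening"],rot(o["eef_rot"]).round(3))
for n in ("side","top","wrist"):
    c=get_calibration(n);print(n,c["K"],c["k1"],c["origin"],rot(c["orientation"])[:,2]);cv2.imwrite(f"pics/{n}0.png",camera(n))
E
```

```text
0.0 [ 0.24890706 -0.51804971  0.40378362] [-8.78150802e-04  9.75038019e-01  2.22036235e-01 -1.45597709e-05] 0.9989188025844141 [[ 0.901  0.433 -0.   ]
 [ 0.433 -0.901  0.002]
 [ 0.    -0.002 -1.   ]]
side [[398.77142747   0.         322.04497069]
 [  0.         398.77142747 203.08198035]
 [  0.           0.           1.        ]] -0.10080030823005179 [0.0369121  0.62058044 0.628284  ] [ 0.48073796 -0.63577234 -0.60389117]
top [[361.5163219    0.         318.54204797]
 [  0.         361.5163219  194.45077958]
 [  0.           0.           1.        ]] -0.035375965365044885 [0.38484139 0.05786627 0.8657186 ] [ 0.13376089 -0.01465029 -0.99090534]
wrist [[314.88050694   0.         313.9042513 ]
 [  0.         314.88050694 198.50940049]
 [  0.           0.           1.        ]] 0.004764965931057128 [ 0.317082   -0.48605435  0.37319488] [-0.26880227 -0.12788571 -0.95466779]
```

View pics/top0.png

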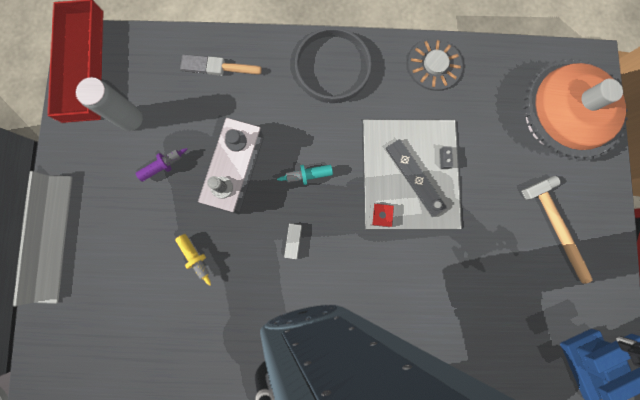

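View pics/side0.png

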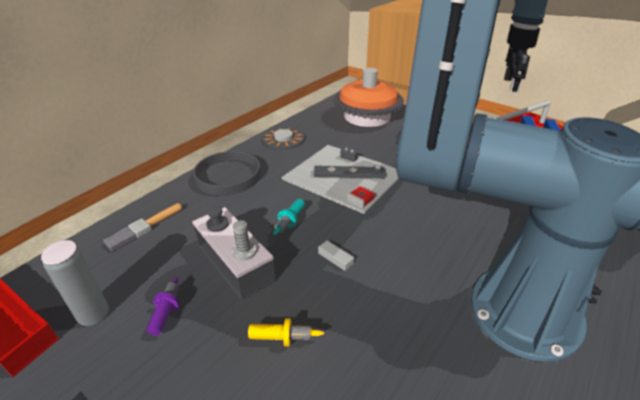

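The top view shows these things:
- **Rack:** at about (230,165).
- **Bright ribbed tool:** at (220,186).
- **Dark short tool (drift):** at (236,138).
- **Jig:** plate (364,121)–(461,228), pin about (437,205), rings (405,159) and (419,181), stop (446,157), magnet (383,214).
- **Offcut:** at (293,241).

Candidates for the punch are the bright ribbed tool (220,186), purple (160,163), turquoise (308,174), yellow (192,257) and the drift (236,138). Only the bright steel one in the rack fits the description. I'll confirm it in a crop while measuring.

Run:
```python
from h import *
t=cv2.imread("pics/top0.png");s=cv2.imread("pics/side0.png");c=get_calibration("top");cs=get_calibration("side")
g=t.min(axis=2)
def quad(x0,y0,x1,y1,th,z):
    m=(g[y0:y1,x0:x1]>th).astype(np.uint8); m=cv2.morphologyEx(m,cv2.MORPH_CLOSE,np.ones((3,3)))
    k=max(cv2.findContours(m,0,2)[0],key=cv2.contourArea); h=cv2.convexHull(k)
    a=cv2.approxPolyDP(h,6,True)[:,0]+[x0,y0]
    W=np.array([onz(c,p,z)[:2] for p in (h[:,0]+[x0,y0])],np.float32)*1000
    r=cv2.minAreaRect(W); print(a.tolist(),r,cv2.boxPoints(r).round(0).tolist()); return r
quad(350,105,475,240,115,.008); quad(185,105,275,225,120,.075)
a=cv2.resize(t[110:225,190:270],None,fx=4.5,fy=4.5,interpolation=2);b=cv2.resize(t[115:235,355:470],None,fx=4.5,fy=4.5,interpolation=2)
b2=cv2.resize(s[200:300,180:285],None,fx=4,fy=4)
H=max(a.shape[0],b.shape[0]);pad=lambda i:cv2.copyMakeBorder(i,0,H-i.shape[0],0,0,0)
im=np.hstack([pad(a),pad(b)]);im=im[:600,:]; 
print(im.shape);im=np.hstack([im]);im=im[:, :];cv2.imwrite("pics/crop1.png",cv2.resize(im,None,fx=.9,fy=.9))
for p,z in (((405,159),.024),((419,181),.024),((437,205),.035),((219,183),.148),((446,155),.035)): print(p,onz(c,p,z).round(4))
```

```text
[[364, 119], [455, 120], [461, 228], [365, 228]] ((560.8814086914062, -178.61865234375), (269.1625671386719, 232.5788116455078), 1.5240336656570435) [[423.0, -66.0], [429.0, -298.0], [699.0, -291.0], [692.0, -59.0]]
[[226, 118], [259, 127], [233, 211], [198, 201]] ((555.363525390625, 246.97152709960938), (83.36957550048828, 201.91725158691406), 75.63833618164062) [[447.0, 232.0], [643.0, 182.0], [664.0, 262.0], [468.0, 312.0]]
(540, 878, 3)
(405, 159) [ 0.5902 -0.1595  0.024 ]
(419, 181) [ 0.5377 -0.1928  0.024 ]
(437, 205) [ 0.4802 -0.2314  0.035 ]
(219, 183) [0.4991 0.2476 0.148 ]
(446, 155) [ 0.6005 -0.2553  0.035 ]
```

View pics/crop1.png

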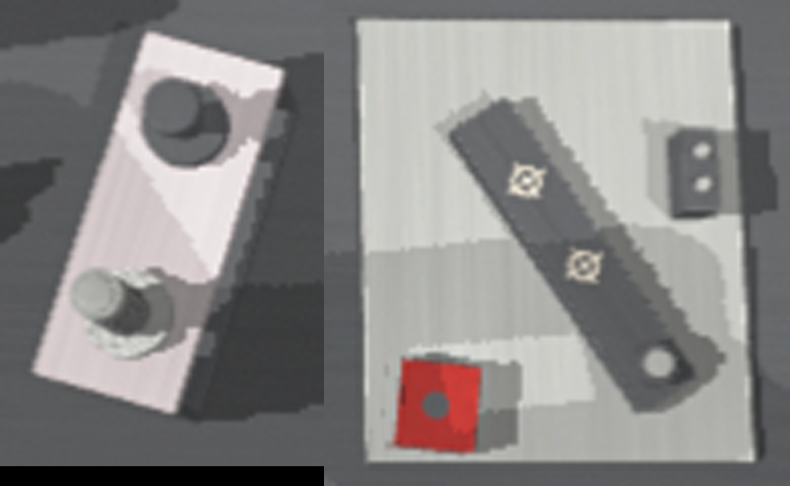

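The crop confirms the punch: the bright ribbed tool with its cap at px (214,182), longer than the dark drift at (236,138). The bar lies at about 0.54 rad. I'll shut the claw and move to the bar's outer side.

>>> drive_tool:
  increments:
    - [[0.06,-0.03,0],0.02]
    - [[0.2,-0.1,0],0.06]
    - [[0.38,-0.18,0],0.11]
    - [[0.56,-0.27,0],0.16]
    - [[0.74,-0.36,0],0.21]
    - [[0.9,-0.44,0],0.25]
    - [[0.98,-0.47,0],0.27]
    - [[0.98,-0.47,0],0.27]
  claw: 1

```text
time_s: 1.15
eef_pos: [0.4197, -0.3051, 0.4045]
eef_rot: [-0.0, 1.0, 0.013, -0.0]
wrist_force: [0.4, -0.0, -0.6]
opening: 0.005
```

Run:
```python
from h import *
o=get_obs();print(o["time_s"],o["eef_pos"],rot(o["eef_rot"]).round(3).tolist(),o["q"],o["opening"])
print(toolshift([.59,-.09,.30]),toolshift([.59,-.09,.188]))
c=get_calibration("top");print(onz(c,(214,182),.148))
```

```text
1.15 [ 0.41968209 -0.30508432  0.40446338] [[1.0, 0.027, -0.0], [0.027, -1.0, 0.0], [-0.0, -0.0, -1.0]] [-8.57637561e-01  5.50057037e-02  1.74668593e+00  7.83004808e-05
  1.34037494e+00  6.86536713e-01] 0.005185901885938644
[ 0.70401733 -0.84173693  0.4180328 ] [ 0.70412549 -0.84155107  0.86603275]
[0.50086207 0.25780558 0.148     ]
```

>>> drive_tool:
  increments:
    - [[0.1,-0.12,0],0]
    - [[0.26,-0.3,0.02],0]
    - [[0.42,-0.5,0.1],0]
    - [[0.58,-0.7,0.22],0]
    - [[0.7,-0.84,0.38],0]
    - [[0.7,-0.84,0.58],0]
    - [[0.7,-0.84,0.7],0]
    - [[0.7,-0.84,0.7],0]

```text
time_s: 2.15
eef_pos: [0.5874, -0.0926, 0.2265]
eef_rot: [-0.001, 1.0, 0.012, -0.003]
wrist_force: [0.1, -0.3, 0.6]
opening: -0.0
```

Run:
```python
from h import *
o=get_obs();print(o["time_s"],o["eef_pos"],o["wrist_force"])
t=camera("top");w=camera("wrist");s=camera("side")
b=np.hstack([cv2.resize(w,(480,300)),cv2.resize(t[95:235,340:480],(300,300),interpolation=2)]);cv2.imwrite("pics/p2.png",b)
```

```text
2.15 [ 0.58740853 -0.09260377  0.22653094] [ 0.06902842 -0.3481868   0.58590967]
```

View pics/p2.png

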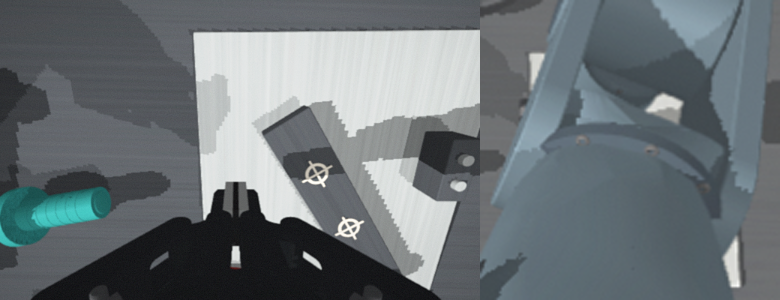

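The wrist view shows the shut fingertips at (235,185) standing left of the bar with a clear gap. Both rings are in view. Next I descend and start the push.

>>> drive_tool:
  increments:
    - [[0,0,0.06],0]
    - [[0,0,0.14],0]
    - [[0,0,0.154],0]
    - [[0.03,0.05,0.154],0]
    - [[0.06,0.1,0.154],0]
    - [[0.09,0.15,0.154],0]
    - [[0.12,0.2,0.154],0]
    - [[0.14,0.24,0.154],0]

```text
time_s: 3.3
eef_pos: [0.626, -0.1525, 0.1915]
eef_rot: [0.0, 1.0, 0.012, 0.0]
wrist_force: [-0.1, 1.9, 1.9]
opening: 0.001
```

Run:
```python
from h import *
o=get_obs();print(o["time_s"],o["eef_pos"],o["wrist_force"])
w=camera("wrist");cv2.imwrite("pics/w3.png",w)
c=get_calibration("wrist");m=(w.min(axis=2)>180).astype(np.uint8)
```

```text
3.3 [ 0.62600339 -0.15251958  0.19147391] [-0.13539847  1.90478764  1.88920337]
```

>>> drive_tool:
  increments:
    - [[0.01,0.02,0.012],0]
    - [[0.02,0.04,0.012],0]
    - [[0.035,0.06,0.012],0]
    - [[0.045,0.08,0.012],0]
    - [[0.055,0.1,0.012],0]
    - [[0.065,0.115,0.012],0]
    - [[0.07,0.13,0.012],0]
    - [[0.07,0.13,0.012],0]

```text
time_s: 4.35
eef_pos: [0.6433, -0.1851, 0.1906]
eef_rot: [0.001, 1.0, 0.012, -0.001]
wrist_force: [-9.6, -2.9, 16.1]
opening: 0.0
```

```bash
cat > ring.py <<'E'
from h import *
def rings(w,c):
    "ring centres on z=.024 from wrist picture: pale blobs surrounded by dark bar"
    g=w.min(axis=2); m=(g>110).astype(np.uint8); out=[]
    n,l,s,ce=cv2.connectedComponentsWithStats(m,connectivity=8)
    for i in range(1,n):
        x,y,ww,h,a=s[i]
        if 14<ww<60 and 12<h<60 and a>60 and .6<ww/h<1.7:
            u=(x+ww/2-.5,y+h/2-.5); out.append((u,(int(ww),int(h),int(a)),onz(c,u,.024).round(4)))
    return out
E
python3 - <<'E'
from ring import *
o=get_obs();print(o["time_s"],o["eef_pos"],o["wrist_force"])
c=get_calibration("wrist");w=camera("wrist");cv2.imwrite("pics/w4.png",w)
for r in rings(w,c): print(r)
E
```

```text
4.35 [ 0.64329081 -0.18512289  0.19055059] [-9.61188731 -2.92029107 16.13040102]
((np.float64(212.0), np.float64(347.0)), (25, 25, 230), array([ 0.5929, -0.1339,  0.024 ]))
```

View pics/w4.png

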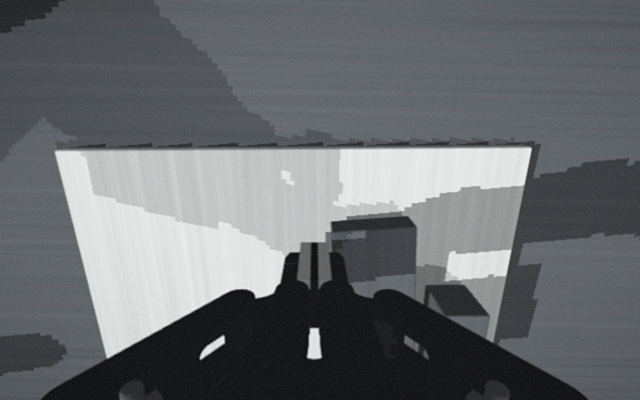

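The fingertips are at (315,265), left of the bar end (375,225). The bar is nearly parallel to the plate. The 16 N upward force suggests the shut tips are touching the plate, so I'll rise a little and finish the push gently.

>>> drive_tool:
  increments:
    - [[0,-0.01,-0.03],0]
    - [[0,0,-0.03],0]
    - [[0,0.01,-0.03],0]
    - [[0,0.02,-0.03],0]
    - [[0,0.028,-0.03],0]
    - [[0,0.034,-0.03],0]
    - [[0,0.04,-0.03],0]
    - [[0,0.04,-0.03],0]

```text
time_s: 5.4
eef_pos: [0.6438, -0.1936, 0.1956]
eef_rot: [0.0, 1.0, 0.012, -0.0]
wrist_force: [-0.1, 0.1, -0.5]
opening: -0.004
```

>>> drive_tool:
  increments:
    - [[0,0.006,0],0]
    - [[0,0.012,0],0]
    - [[0,0.018,0],0]
    - [[0,0.024,0],0]
    - [[0,0.03,0],0]
    - [[0,0.036,0],0]
    - [[0,0.04,0],0]
    - [[0,0.04,0],0]

```text
time_s: 6.4
eef_pos: [0.6443, -0.2008, 0.1957]
eef_rot: [-0.002, 1.0, 0.012, -0.0]
wrist_force: [1.0, 12.6, 3.2]
opening: -0.0
```

Run:
```python
from h import *
w=camera("wrist");cv2.imwrite("pics/w5.png",w)
o=get_obs();print(o["time_s"],o["eef_pos"],o["wrist_force"])
```

```text
6.45 [ 0.64425753 -0.20077701  0.19564921] [ 0.763283   12.30794749  2.9061266 ]
```

A side force of 12.6 N against 1.3 N of friction means the bar is on the stop. I'll back off, rise and check it.

>>> drive_tool:
  increments:
    - [[0,-0.03,0],0]
    - [[0,-0.06,-0.06],0]
    - [[-0.03,-0.06,-0.2],0]
    - [[-0.15,-0.04,-0.36],0]
    - [[-0.3,-0.02,-0.52],0]
    - [[-0.44,0,-0.62],0]
    - [[-0.5,0,-0.64],0]
    - [[-0.5,0,-0.64],0]
  claw: 1

```text
time_s: 7.45
eef_pos: [0.5187, -0.2065, 0.3562]
eef_rot: [0.0, 1.0, 0.011, 0.0]
wrist_force: [-0.6, 0.5, -0.5]
opening: 0.001
```

Run:
```python
from ring import *
o=get_obs();print(o["time_s"],o["eef_pos"],o["wrist_force"],np.abs(o["dq"]).max())
c=get_calibration("wrist");w=camera("wrist");cv2.imwrite("pics/w6.png",w)
for r in rings(w,c): print(r)
P=np.array([.482,-.2307,.024])
for r in (70,130): print(proj(c,P+r/1000*np.array([1,.0266,0])))
print(c["origin"],rot(c["orientation"])[:,2])
```

```text
7.45 [ 0.51869796 -0.20652215  0.35619367] [-0.5747074   0.50833927 -0.48936637] 0.048167538682151796
((np.float64(437.5), np.float64(79.0)), (18, 17, 75), array([ 0.6153, -0.3164,  0.024 ]))
((np.float64(337.5), np.float64(220.5)), (18, 18, 257), array([ 0.4776, -0.2329,  0.024 ]))
((np.float64(412.5), np.float64(260.0)), (22, 13, 65), array([ 0.4343, -0.315 ,  0.024 ]))
((np.float64(361.0), np.float64(281.0)), (25, 19, 145), array([ 0.4075, -0.2618,  0.024 ]))
[336.70369759 147.64529571]
[337.88778793  80.57545194]
[ 0.59440735 -0.20585338  0.32556769] [-0.29684126 -0.0075022  -0.95489737]
```

View pics/w6.png

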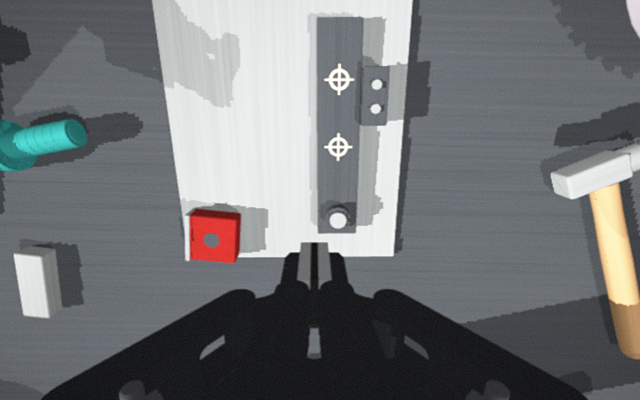

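The picture shows the bar flush against the stop block (375,95), with rings at (338,147) and (339,79), pin (338,218), magnet (215,236) and offcut (38,280). I'll measure the rings precisely, then head for the rack.

Run:
```python
from h import *
c=get_calibration("wrist");w=cv2.imread("pics/w6.png").astype(int)
for (x,y) in ((338,147),(339,79)):
    p=w[y-18:y+19,x-18:x+19].min(axis=2)>150
    v,u=np.nonzero(p);uc=(x-18+(u.min()+u.max())/2,y-18+(v.min()+v.max())/2);print(uc,(x-18+u.mean(),y-18+v.mean()),onz(c,(x-18+u.mean(),y-18+v.mean()),.024).round(4))
print(toolshift([.502,.2595,.356]))
o=get_obs();print(o["q"])
```

```text
(np.float64(338.0), np.float64(146.5)) (np.float64(337.757225433526), np.float64(146.5520231213873)) [ 0.5534 -0.2293  0.024 ]
(np.float64(339.0), np.float64(78.5)) (np.float64(338.79052369077306), np.float64(79.14962593516209)) [ 0.6134 -0.2275  0.024 ]
[-0.02560933 -1.86455835 -0.00212112]
[-5.90834482e-01  1.93677184e-01  1.69597202e+00  1.91696214e-04
  1.25182870e+00  9.56783159e-01]
```

>>> drive_tool:
  increments:
    - [[-0.02,-0.1,0],0]
    - [[-0.04,-0.3,0],0]
    - [[-0.06,-0.5,0],0]
    - [[-0.08,-0.7,0],0]
    - [[-0.1,-0.9,0],0]
    - [[-0.1,-1,0],0]
    - [[-0.1,-1,0],0]
    - [[-0.1,-1,0],0]
  claw: 0

```text
time_s: 8.5
eef_pos: [0.4881, 0.0433, 0.3551]
eef_rot: [0.0, 1.0, 0.012, -0.001]
wrist_force: [0.3, -0.6, 0.3]
opening: 0.997
```

Both estimates agree within 1.5 mm: near (0.553,-0.229), far (0.613,-0.227). Next I move to the punch.

>>> drive_tool:
  increments:
    - [[-0.02,-0.15,0],0]
    - [[-0.06,-0.35,0],0]
    - [[-0.1,-0.55,0],0]
    - [[-0.14,-0.72,0],0]
    - [[-0.15,-0.83,0],0]
    - [[-0.15,-0.86,0],0]
    - [[-0.15,-0.86,0],0]
    - [[-0.15,-0.86,0],0]
  claw: 0

```text
time_s: 9.5
eef_pos: [0.4461, 0.2559, 0.3555]
eef_rot: [0.0, 1.0, 0.011, -0.0]
wrist_force: [0.2, -0.1, -0.0]
opening: 1.006
```

Run:
```python
from h import *
o=get_obs();print(o["time_s"],o["eef_pos"],o["q"])
c=get_calibration("wrist");w=camera("wrist");cv2.imwrite("pics/w7.png",w)
print("cap",proj(c,[.502,.2595,.148]),"collar",proj(c,[.502,.2595,.083]),proj(c,[.6087,.2334,.117]))
```

```text
9.5 [0.44608399 0.25587636 0.35552755] [ 2.89774211e-01  9.62884753e-02  1.80654784e+00 -3.90537597e-04
  1.23914389e+00  1.83851593e+00]
cap [307.51420985 137.28232174] collar [309.13904544 127.53881317] [359.4853649  -65.97187588]
```

View pics/w7.png

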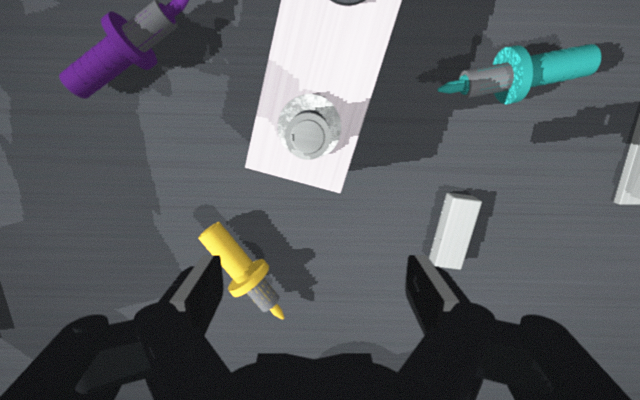

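The view shows the bright ribbed punch upright in the rack, its cap at (308,134) and its collar around (310,126). The drift is at the top edge (350,0), the offcut at (457,230). The look-alikes are purple (120,50), turquoise (550,65) and yellow (240,265). The cap sits about 2 mm farther in x than predicted. I'll descend over it.

>>> drive_tool:
  increments:
    - [[0.08,-0.003,0],0]
    - [[0.18,-0.007,0],0]
    - [[0.23,-0.007,0.04],0]
    - [[0.23,-0.007,0.13],0]
    - [[0.23,-0.007,0.23],0]
    - [[0.23,-0.007,0.31],0]
    - [[0.23,-0.007,0.346],0]
    - [[0.23,-0.007,0.346],0]
  claw: 0

```text
time_s: 10.55
eef_pos: [0.5028, 0.2598, 0.2684]
eef_rot: [0.0, 1.0, 0.012, -0.001]
wrist_force: [-0.4, 0.7, 0.7]
opening: 1.0
```

Run:
```python
from h import *
c=get_calibration("wrist");w=camera("wrist");s=camera("side")
cv2.imwrite("pics/p8.png",np.hstack([w[100:400,120:520],cv2.resize(s[170:290,165:295],(325,300))]))
```

```text
(no output)
```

View pics/p8.png

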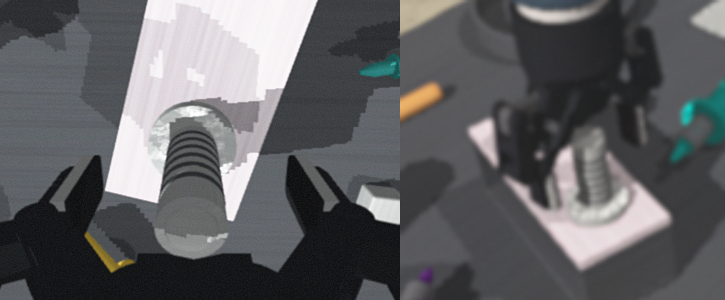

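The punch stands centred between the open fingers, which are clear of the collar. Closing.

>>> drive_tool:
  increments:
    - [[0,0,0],0]
    - [[0,0,0],0]
    - [[0,0,0],0]
    - [[0,0,0],0]
    - [[0,0,0],0]
    - [[0,0,0],0]
    - [[0,0,0],0]
    - [[0,0,0],0]
  claw: 1

```text
time_s: 11.65
eef_pos: [0.5032, 0.2602, 0.2696]
eef_rot: [-0.0, 1.0, 0.012, 0.0]
wrist_force: [-0.6, 1.6, 5.6]
opening: 0.287
```

>>> drive_tool:
  increments:
    - [[0,0,-0.01],0]
    - [[0,0,-0.03],0]
    - [[0,0,-0.06],0]
    - [[0,0,-0.12],0]
    - [[0,0,-0.2],0]
    - [[0,0,-0.3],0]
    - [[0,0,-0.36],0]
    - [[0,0,-0.36],0]

```text
time_s: 12.65
eef_pos: [0.5035, 0.2602, 0.361]
eef_rot: [-0.0, 1.0, 0.012, 0.002]
wrist_force: [0.1, -0.0, -3.5]
opening: 0.294
```

Run:
```python
from h import *
o=get_obs();print(o["time_s"],o["eef_pos"],o["wrist_force"],o["torque"],o["opening"])
c=get_calibration("wrist");w=camera("wrist");s=camera("side");cv2.imwrite("pics/s9raw.png",s);cv2.imwrite("pics/w9raw.png",w)
cv2.imwrite("pics/p9.png",np.hstack([w[100:400,120:520],cv2.resize(s[90:290,150:350],(300,300))]))
```

```text
12.65 [0.50349924 0.26019545 0.36100388] [ 0.11241397 -0.04143203 -3.53787188] [ 0.00745752  0.00506379 -0.03925573] 0.29366577125349147
```

View pics/p9.png

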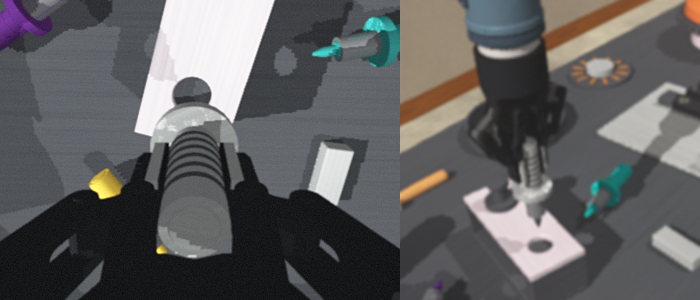

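The punch is held upright with its ribbed grip between the pads (opening about 25 mm) and lifted clear of the rack hole. Now I'll check numerically where its axis sits relative to the TCP.

Run:
```python
from h import *
np.set_printoptions(linewidth=250)
s=cv2.imread("pics/s9raw.png").min(axis=2).astype(int);cs=get_calibration("side");c=get_calibration("wrist")
T=np.array([.5035,.2602,.361])
for h in (0,11,22,40,58,60,68): print("side h",h,proj(cs,T+[0,0,-.2546+h/1000]).round(1))
for v in range(208,248,2): print(v,s[v,226:256])
w=cv2.imread("pics/w9raw.png").min(axis=2).astype(int)
top=T+[0,0,-.2546+.068]
for a in (-40,-20,0,20,40):
    a=np.radians(a);print("collar",np.degrees(a).round(),proj(c,top+.024*np.array([np.cos(a),-np.sin(a),0])).round(1))
for u in (296,300,304,308,312,316,320,324,328,332): print(u,w[192:222,u])
```

```text
side h 0 [242.2 240.7]
side h 11 [241.5 236.4]
side h 22 [240.8 232.1]
side h 40 [239.6 224.9]
side h 58 [238.3 217.4]
side h 60 [238.2 216.6]
side h 68 [237.6 213.2]
208 [ 46  44  38  45  95 148 146 118  87  68  89 121 131 125 111  96  84  86 103 117 120 117 112 104  95  88  87  84  80  81]
210 [ 77  58  42  41  78 132 145 125  96  72  83 109 114 107 103 103  95  85  91 110 122 131 150 157 138  96  67  63  62  62]
212 [151 130 105 103 136 167 168 133  95  80 102 133 140 129 116 102  88  85  99 121 148 176 200 213 198 135  75  60  62  62]
214 [159 154 149 154 168 176 170 147 119 105 107 119 118 115 111 108 109 116 143 170 183 192 199 197 173 116  69  61  60  62]
216 [152 153 152 155 160 161 169 174 173 169 168 165 157 150 147 149 154 164 180 195 206 213 195 157 116  86  67  62  62  62]
218 [151 158 154 157 162 168 182 188 191 189 190 193 185 185 190 189 184 184 181 176 176 172 148 114  89  72  63  62  62  63]
220 [152 166 170 173 179 183 187 188 190 199 212 209 204 200 188 176 168 163 153 144 128 113 101  85  72  63  63  63  63  63]
222 [116 139 159 173 180 182 180 178 177 181 185 18
[... 2277 characters left out ...]
5 101 139 186 196 193 192 190 187 186 185 185 186 181 184 193 209 213]
316 [ 96 103  94  72  64  60  65  62  63  72  93 101  93  97 142 191 195 193 190 187 185 184 180 185 185 182 181 190 189 191]
320 [ 96 101  93  70  65  66  68  65  64  73  91  99  97 100 123 190 212 192 185 184 183 179 184 181 185 182 182 182 182 183]
324 [103  75  64  65  70  65  65  65  67  63  67  93  94  91  95 134 179 191 193 190 195 185 185 188 185 188 182 184 179 150]
328 [ 68  61  63  63  63  63  58  58  58  71  97 121 119  99  87  91 127 173 187 182 180 184 185 183 188 185 194 195 185 128]
332 [241 240 240 245 245 249 248 246 248 246 246 246 247 234 138  86  91 113 167 191 195 186 187 190 187 182 185 188 177 120]
```

The side view puts the point at (242,240) against a predicted (242.2,240.7). The collar agrees within about 1.5 mm, so the punch axis is under the TCP and upright. Carrying it to the bar.

>>> drive_tool:
  increments:
    - [[0,0.08,-0.02],0]
    - [[0,0.22,-0.04],0]
    - [[0.01,0.38,-0.04],0]
    - [[0.03,0.55,-0.04],0]
    - [[0.05,0.72,-0.04],0]
    - [[0.06,0.88,-0.04],0]
    - [[0.07,0.97,-0.04],0]
    - [[0.07,0.97,-0.04],0]

```text
time_s: 13.75
eef_pos: [0.526, 0.0158, 0.3686]
eef_rot: [0.0, 1.0, 0.01, -0.001]
wrist_force: [-0.2, 0.3, -2.2]
opening: 0.291
```

>>> drive_tool:
  increments:
    - [[0.01,0.08,0],0]
    - [[0.02,0.22,0],0]
    - [[0.03,0.38,0.02],0]
    - [[0.04,0.55,0.04],0]
    - [[0.05,0.72,0.04],0]
    - [[0.06,0.86,0.04],0]
    - [[0.07,0.94,0.04],0]
    - [[0.07,0.96,0.04],0]

```text
time_s: 14.75
eef_pos: [0.5495, -0.2223, 0.3589]
eef_rot: [-0.0, 1.0, 0.011, -0.0]
wrist_force: [-0.1, 1.5, -2.2]
opening: 0.291
```

Run:
```python
from h import *
o=get_obs();print(o["time_s"],o["eef_pos"],o["wrist_force"],o["opening"])
print(toolshift([.5535,-.2287,.286]))
```

```text
14.75 [ 0.54946594 -0.22225133  0.35891385] [-0.0662637   1.48556213 -2.16137503] 0.29078659309120075
[0.01565059 0.02628099 0.29163847]
```

>>> drive_tool:
  increments:
    - [[0.008,0.013,0.02],0]
    - [[0.016,0.026,0.07],0]
    - [[0.016,0.026,0.13],0]
    - [[0.016,0.026,0.19],0]
    - [[0.016,0.026,0.24],0]
    - [[0.016,0.026,0.27],0]
    - [[0.016,0.026,0.28],0]
    - [[0.016,0.026,0.28],0]

```text
time_s: 15.75
eef_pos: [0.5537, -0.228, 0.2894]
eef_rot: [0.0, 1.0, 0.012, 0.0]
wrist_force: [-0.2, 1.4, -2.2]
opening: 0.289
```

Run:
```python
from h import *
o=get_obs();print(o["time_s"],o["eef_pos"],o["wrist_force"],o["opening"])
print(toolshift([.5535,-.2287,.286]))
w=camera("wrist");s=camera("side");t=camera("top");c=get_calibration("side");print(proj(c,[.5533,-.229,.024]),proj(c,[.5533,-.229,.034]))
u,v=proj(c,[.5533,-.229,.03]).astype(int)
cv2.imwrite("pics/p10.png",np.hstack([w[100:400,120:520],cv2.resize(s[v-40:v+40,u-50:u+50],(375,300),interpolation=2)]))
```

```text
15.75 [ 0.55373489 -0.22797673  0.28936839] [-0.15546962  1.42454138 -2.18885597] 0.2892028618824025
[-0.00101198  0.00286742  0.01347379]
[356.65080541 163.08570992] [356.82112031 160.11674583]
```

View pics/p10.png

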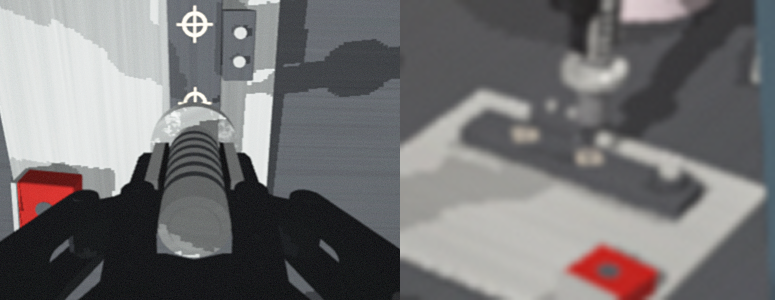

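The wrist view shows the near ring just in front of the collar and the bar on the stop. The side view shows the point right above the near ring (590,157). Pressing straight down.

>>> drive_tool:
  increments:
    - [[0,0.002,0.02],0]
    - [[0,0.002,0.04],0]
    - [[0,0.002,0.05],0]
    - [[0,0.002,0.06],0]
    - [[0,0.002,0.068],0]
    - [[0,0.002,0.076],0]
    - [[0,0.002,0.084],0]
    - [[0,0.002,0.09],0]

```text
time_s: 16.9
eef_pos: [0.5542, -0.2285, 0.2689]
eef_rot: [0.0, 1.0, 0.012, 0.001]
wrist_force: [-3.2, 2.4, 13.7]
opening: 0.289
```

>>> drive_tool:
  increments:
    - [[0,0,0.004],0]
    - [[0,0,0.008],0]
    - [[0,0,0.012],0]
    - [[0,0,0.016],0]
    - [[0,0,0.018],0]
    - [[0,0,0.018],0]
    - [[0,0,0.018],0]
    - [[0,0,0.018],0]

```text
time_s: 17.9
eef_pos: [0.5545, -0.2286, 0.266]
eef_rot: [0.001, 1.0, 0.012, 0.001]
wrist_force: [-6.7, 5.1, 21.7]
opening: 0.288
```

The force of 24 N is above the 16 N trip peak, at about 12.6 mm of travel, so the punch tripped and bottomed in the near ring. I'll lift straight up and move 60 mm along the bar.

>>> drive_tool:
  increments:
    - [[0,0,-0.04],0]
    - [[0,0,-0.09],0]
    - [[0,0,-0.13],0]
    - [[0.04,0,-0.14],0]
    - [[0.11,0,-0.14],0]
    - [[0.18,0,-0.14],0]
    - [[0.23,0,-0.14],0]
    - [[0.24,0,-0.14],0]

```text
time_s: 18.9
eef_pos: [0.6142, -0.2267, 0.2965]
eef_rot: [-0.0, 1.0, 0.012, -0.0]
wrist_force: [-1.2, -1.2, -3.4]
opening: 0.286
```

Run:
```python
from h import *
c=get_calibration("side");s=camera("side");w=camera("wrist");cv2.imwrite("pics/w11.png",w)
o=get_obs();print(o["time_s"],o["eef_pos"],o["wrist_force"],o["opening"])
print(toolshift([.6137,-.227,.2866]))
u,v=proj(c,[.6133,-.2275,.03]).astype(int);print(proj(c,[.6133,-.2275,.024])-[u-50,v-40])
cv2.imwrite("pics/p11.png",np.hstack([w[100:400,120:520],cv2.resize(s[v-40:v+40,u-50:u+50],(375,300),interpolation=2)]))
```

```text
19.0 [ 0.61362756 -0.22680214  0.2966155 ] [-0.47410884 -0.10556545 -2.71608   ] 0.28841028232405747
[0.00030728 0.0008168  0.04006136]
[50.38902954 41.93439256]
```

View pics/p11.png

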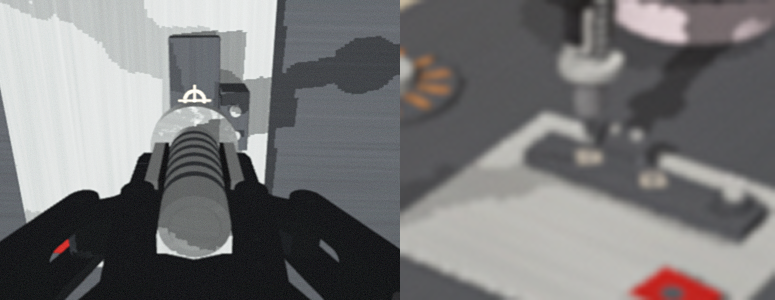

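The side view shows the punch over the outer ring (589,157) and the bar still on the stop. Pressing.

>>> drive_tool:
  increments:
    - [[0,0,0.025],0]
    - [[0,0,0.05],0]
    - [[0,0,0.065],0]
    - [[0,0,0.077],0]
    - [[0,0,0.088],0]
    - [[0,0,0.098],0]
    - [[0,0,0.108],0]
    - [[0,0,0.116],0]

```text
time_s: 20.0
eef_pos: [0.614, -0.2269, 0.2706]
eef_rot: [0.0, 1.0, 0.012, 0.001]
wrist_force: [-4.3, 2.9, 13.4]
opening: 0.291
```

>>> drive_tool:
  increments:
    - [[0,0,0.004],0]
    - [[0,0,0.009],0]
    - [[0,0,0.014],0]
    - [[0,0,0.018],0]
    - [[0,0,0.02],0]
    - [[0,0,0.02],0]
    - [[0,0,0.02],0]
    - [[0,0,0.02],0]

```text
time_s: 21.0
eef_pos: [0.6142, -0.227, 0.2662]
eef_rot: [0.001, 1.0, 0.012, 0.001]
wrist_force: [-4.9, 3.1, 14.0]
opening: 0.29
```

The force of about 16.5 N doesn't prove it either way, so I'll press a little further to be sure it bottomed.

>>> drive_tool:
  increments:
    - [[0,0,0.003],0]
    - [[0,0,0.006],0]
    - [[0,0,0.009],0]
    - [[0,0,0.012],0]
    - [[0,0,0.015],0]
    - [[0,0,0.015],0]
    - [[0,0,0.015],0]
    - [[0,0,0.015],0]

```text
time_s: 22.0
eef_pos: [0.6154, -0.2272, 0.2656]
eef_rot: [0.001, 1.0, 0.012, 0.003]
wrist_force: [-6.2, 5.8, 25.8]
opening: 0.292
```

Another 12 N moved it only 0.6 mm, so it is solidly bottomed and the outer ring is punched. Lifting and returning to the rack.

>>> drive_tool:
  increments:
    - [[0,0,-0.05],0]
    - [[0,0,-0.12],0]
    - [[0,0,-0.22],0]
    - [[0,0,-0.34],0]
    - [[-0.02,-0.06,-0.42],0]
    - [[-0.06,-0.2,-0.44],0]
    - [[-0.11,-0.36,-0.44],0]
    - [[-0.15,-0.5,-0.44],0]

```text
time_s: 23.0
eef_pos: [0.5724, -0.1016, 0.3692]
eef_rot: [-0.0, 1.0, 0.012, -0.0]
wrist_force: [0.7, 0.3, -1.8]
opening: 0.287
```

>>> drive_tool:
  increments:
    - [[-0.05,-0.16,0],0]
    - [[-0.1,-0.34,0],0]
    - [[-0.15,-0.52,0],0]
    - [[-0.2,-0.7,0],0]
    - [[-0.24,-0.86,0],0]
    - [[-0.26,-0.96,0],0]
    - [[-0.26,-1,0],0]
    - [[-0.26,-1,0],0]

```text
time_s: 24.0
eef_pos: [0.5024, 0.1456, 0.3694]
eef_rot: [0.0, 1.0, 0.012, -0.0]
wrist_force: [-0.6, -0.3, -2.1]
opening: 0.286
```

Run:
```python
from h import *
o=get_obs();print(o["time_s"],o["eef_pos"],o["wrist_force"],o["opening"],rot(o["eef_rot"]).round(3).tolist())
print(toolshift([.5033,.2602,.361]))
```

```text
24.0 [0.50237814 0.14558681 0.36935933] [-0.57890266 -0.29885813 -2.1375561 ] 0.28566366708963736 [[1.0, 0.025, -0.0], [0.025, -1.0, -0.0], [-0.0, 0.0, -1.0]]
[ 0.01494806 -0.45823681  0.03325923]
```

>>> drive_tool:
  increments:
    - [[0,-0.08,0],0]
    - [[0.005,-0.2,0],0]
    - [[0.01,-0.33,0],0]
    - [[0.015,-0.42,0.01],0]
    - [[0.015,-0.458,0.03],0]
    - [[0.015,-0.458,0.033],0]
    - [[0.015,-0.458,0.033],0]
    - [[0.015,-0.458,0.033],0]

```text
time_s: 25.0
eef_pos: [0.5035, 0.2593, 0.3613]
eef_rot: [0.0, 1.0, 0.011, 0.0]
wrist_force: [-0.3, 1.0, -2.6]
opening: 0.291
```

Run:
```python
from h import *
s=camera("side");w=camera("wrist");cv2.imwrite("pics/s12.png",s);cv2.imwrite("pics/w12.png",w)
o=get_obs();print(o["time_s"],o["eef_pos"],o["wrist_force"],o["opening"])
a=cv2.imread("pics/s9raw.png").astype(int);print("side diff",np.abs(a-s)[200:250,220:265].mean(), cv2.phaseCorrelate(np.float32(a[195:245,222:262].mean(2)),np.float32(s[195:245,222:262].mean(2))))
a=cv2.imread("pics/w9raw.png").astype(int);print("wrist diff",np.abs(a-w)[200:350,270:360].mean())
for v in (226,230,234,236,238,240,242): print(v,s.min(axis=2)[v,226:256])
```

```text
25.1 [0.5034884  0.25954622 0.36142251] [-1.05325533 -0.39607311 -1.80368385] 0.2905722636251913
side diff 5.872888888888889 ((0.33920835907582614, -0.5256880893071241), 1.0860871686935425)
wrist diff 8.187259259259259
226 [ 72 114 172 208 221 224 225 211 169 134 132 130 127 120 115 111 102  95
  85  77  73  69  65  64  64  64  64  63  62  63]
230 [216 217 217 216 218 219 220 220 199 153 127 126 125 123 118 114 107 102
  95  85  83  93  96  79  62  61  63  62  63  63]
234 [216 216 217 217 216 215 216 218 220 213 197 178 161 141 119 105  98  93
 124 179 210 218 220 216 203 170 122  80  63  61]
236 [215 214 215 216 218 218 216 216 217 219 220 219 214 191 134  87  70  71
 121 187 214 218 217 217 219 216 203 166 114  73]
238 [215 215 214 216 217 217 218 217 215 216 217 219 220 215 191 142  90  85
 147 203 220 220 216 216 216 216 217 210 187 147]
240 [214 214 215 215 215 216 217 217 217 216 216 216 218 219 218 201 163 158
 193 215 220 219 219 217 216 215 214 215 214 208]
242 [214 214 215 215 215 216 216 216 217 217 216 216 215 216 218 218 215 214
 217 219 216 217 217 217 216 215 214 213 213 214]
```

The pose matches the picked-up state within about 1 mm. Lowering into the hole, with a force check halfway.

>>> drive_tool:
  increments:
    - [[0,-0.002,0.04],0]
    - [[0,-0.002,0.09],0]
    - [[0,-0.002,0.13],0]
    - [[0,-0.002,0.16],0]
    - [[0,-0.002,0.19],0]
    - [[0,-0.002,0.21],0]
    - [[0,-0.002,0.22],0]
    - [[0,-0.002,0.22],0]

```text
time_s: 26.1
eef_pos: [0.5033, 0.2606, 0.3062]
eef_rot: [-0.0, 1.0, 0.012, -0.0]
wrist_force: [0.4, 0.4, -1.7]
opening: 0.291
```

>>> drive_tool:
  increments:
    - [[0,0,0.04],0]
    - [[0,0,0.08],0]
    - [[0,0,0.11],0]
    - [[0,0,0.125],0]
    - [[0,0,0.135],0]
    - [[0,0,0.14],0]
    - [[0,0,0.145],0]
    - [[0,0,0.145],0]

```text
time_s: 27.1
eef_pos: [0.5033, 0.2606, 0.27]
eef_rot: [-0.0, 1.0, 0.012, 0.0]
wrist_force: [-0.1, -0.1, -2.1]
opening: 0.288
```

>>> drive_tool:
  increments:
    - [[0,0,0.002],0]
    - [[0,0,0.004],0]
    - [[0,0,0.006],0]
    - [[0,0,0.008],0]
    - [[0,0,0.009],0]
    - [[0,0,0.009],0]
    - [[0,0,0.009],0]
    - [[0,0,0.009],0]

```text
time_s: 28.1
eef_pos: [0.5034, 0.2607, 0.2697]
eef_rot: [0.0, 1.0, 0.012, 0.0]
wrist_force: [-7.2, -2.6, 12.3]
opening: 0.288
```

The collar is resting on the plate (12 N up). Easing off, opening, then rising.

>>> drive_tool:
  increments:
    - [[0,0,-0.006],0]
    - [[0,0,-0.006],0]
    - [[0,0,-0.006],0]
    - [[0,0,-0.006],0]
    - [[0,0,-0.006],0]
    - [[0,0,-0.006],0]
    - [[0,0,-0.006],0]
    - [[0,0,-0.006],0]
  claw: 0

```text
time_s: 29.1
eef_pos: [0.5033, 0.2606, 0.2692]
eef_rot: [-0.0, 1.0, 0.012, -0.0]
wrist_force: [-0.0, 0.7, -0.3]
opening: 1.001
```

>>> drive_tool:
  increments:
    - [[0,0,-0.03],0]
    - [[0,0,-0.1],0]
    - [[0,0,-0.2],0]
    - [[0,0,-0.3],0]
    - [[0,0,-0.4],0]
    - [[-0.1,0,-0.44],0]
    - [[-0.22,0,-0.44],0]
    - [[-0.22,0,-0.44],0]

```text
time_s: 30.1
eef_pos: [0.447, 0.2595, 0.3807]
eef_rot: [-0.0, 1.0, 0.012, 0.001]
wrist_force: [-0.1, 0.5, -0.1]
opening: 0.997
```

Run:
```python
from h import *
o=get_obs();print(o["time_s"],o["eef_pos"],o["wrist_force"],o["opening"])
s=camera("side");w=camera("wrist");t=camera("top")
c=get_calibration("wrist");print(proj(c,[.5035,.2593,.148]),proj(c,[.5035,.2593,.083]))
cv2.imwrite("pics/p13.png",np.vstack([np.hstack([w[0:260,160:520],cv2.resize(s[190:290,180:290],(286,260))]),cv2.resize(s[130:220,270:470],(646,290))]))
```

```text
30.1 [0.44702975 0.25949931 0.38074323] [-0.11790908  0.48292452 -0.09053365] 0.9973364678792364
[314.45754886 136.01938659] [314.347746   127.66436079]
```

View pics/p13.png

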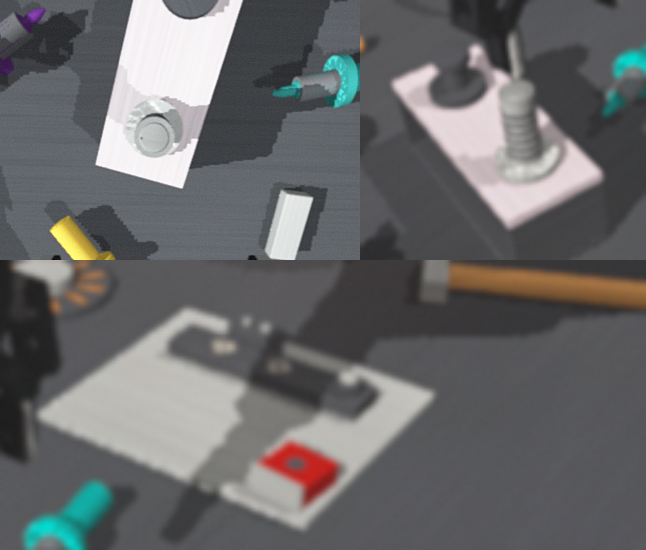

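The punch hangs upright with its collar flat on the plate. Its cap is at (313,136) against a predicted (314,136). The bar is against the stop, and the drift, magnet and offcut are where they were. The gripper is clear.

```bash
python3 -c "
from bench import *
print(hand_in())"
```

```text
the job is handed in; nothing more can be done
None
```

I finished all the steps and handed the job in at about 30 s on the robot's clock. `hand_in()` reports no verdict.

- **Bar:** I swung it until the push force rose to 12.6 N against the stop. Later views showed it lying along the stop block.
- **Near ring:** I pressed the punch upright until it bottomed, with about 12.6 mm of travel and 24 N.
- **Outer ring:** The first press ended at about 16.5 N, too close to the trip force to tell. I pressed on and it held solid, moving only 0.6 mm for 12 N more.
- **Punch back in the rack:** It is in its original hole with the collar on the plate, which pushed up with 12 N before I let go. The cap is within about 1.5 px of the prediction, it stands upright, and the gripper is clear of it.
- **Drift, magnet and offcut:** They look unmoved in the last picture, but I didn't measure them again.

- **Jig plate contact:** During the bar push the shut fingertips pressed on the jig plate with about 16 N, because they reach roughly 9 mm further than I assumed. I raised them and carried on.
- **Picture budget:** I viewed 12 pictures, two over the budget of 10.

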